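Put a new reel of wire into service: zero the footage counter and set the spindle nut

ROBOT

A 6-joint arm with a two-finger parallel gripper is mounted at the origin on the work surface. World frame = base frame: x ahead of the robot, y to its left, z up, the work surface at z = 0. Lengths are in m, angles in rad, forces in N, time in s.
With the tool pointing down it reaches from about 0.25 to 0.775 m from the base axis. Payload 4 kg.
Tool frame: the origin (TCP) lies at the very end of the fingers, on their centre line; the grasp point (between the pads) lies 19 mm behind it; z points along the fingers, y is the line along which they close (so a half turn about z gives the same grasp; the last joint's range is limited). The gripper opens to 94 mm and grips with 3 to 60 N. Pads are 16 mm wide; open, the fingers measure 119 mm over their backs; the gripper's body (75 mm by 177 mm) begins 78 mm behind the grasp point.
Start: joints at [1.181, 0.087, 1.371, -0, 1.684, -0.103], TCP at [0.156, 0.528, 0.206] pointing down, gripper open.
Joint ranges: [-3.1, 3.1], [-0.76, 2.03], [0.27, 2.55], [-1.08, 4.22], [0.17, 2.65], [-2.57, 2.57]. Speed limits (rad/s): [2.79, 2.79, 3.14, 3.14, 3.14, 3.14].

INTERFACE

Orientations are given as [roll, pitch, yaw] about the fixed x, y, z axes, in that order (R = Rz(yaw) Ry(pitch) Rx(roll)).
In Python, from bench import robot gives the robot as it stands. The module is installed in compiled form; this text tells all that it offers.
- The arm moves only by the tool move_arm, never from a script. Its argument "deltas" is one flat list of numbers, 7 for each row, row after row: the turn, a rotation vector about the tool's x, y, z in rad, then the shift along the tool's x, y, z in cm, then the closure, from -1 (fully open) to 1 (shut). A call has 1 to 8 rows; each row is the pose to reach, as a shift and turn from the pose commanded when the call began, along the tool's axes at that moment; what a row does not reach only later rows make up. A row lasts 1/10 s, in which the tool goes at most 50 mm and 8.59 degrees, less where a joint would pass 70% of its speed; a pose out of reach is approached as far as the arm can. A call with a gripper value outside its range is refused whole. The fingers move at their own pace and stop on an object; the grip force is fixed at half the most. Time passes only in rows, so rows that repeat a pose let the fingers close. It gives the time, the measured TCP pose, the force, the opening and the grip force at its end, in the units of the state.
- robot.get_obs(): the state, without advancing time (a new reading comes with each control period).
- robot.snapshot(name): name is "side" or "top"; returns a dict with "image" (480x640x3 uint8, red, green, blue), "depth" (480x640 float32, m along the optical axis (not along the pixel's ray), 0 where there is no reading), "fov_y" (degrees; the focal length in pixels is half the picture's height over the tangent of half this angle, whatever the lens; pixels are square), "cx", "cy" (the principal point, pixels), "origin" and "orientation" of the camera in the world. Camera axes: x right, y up, looking along -z (the intrinsics and any distortion apply to the point x, -y, -z); pixel columns grow to the right and rows downward; lengths in m; the calibration is good to about 2 mm. A picture is of the moment at which its call begins.
- robot.close_job(): hands the job in; it is judged then, once.
The state is a dict: "time": time; "joint_positions": joint angles; "qvel": joint speeds; "joint_torque": joint torques, N m; "tool_pos": TCP position; "ee_rot": TCP orientation; "wrist_force": force on the tool from outside, world axes, zero at the start; "wrist_torque": the same for the moment, N m; "width": finger opening in m; "finger_force": force on a finger pad.
Only numpy, scipy, OpenCV 4.12 (cv2) and the standard library are available. Lean on these libraries where they do the work, as an engineer would, in place of code of your own. Each camera call takes 0.05 s, during which the arm holds its last target. There are 200 camera calls.

TASK

A full reel of wire is new on its stand, the tall reel, with the knurled nut only started on the spindle. Turn the footage counter's knob anticlockwise, all the way back to its zero stop; then screw the tall reel's nut down clockwise until it bottoms on the reel, back it off a quarter turn so that the reel runs free, and finish still gripping the nut there, without letting go, so that its grub screw can be nipped up. Leave the low reel's nut and everything else on the bench as they are.

Things in the scene. Friction and masses are not known exactly. Their poses are not given: they have to be found in the camera images.
- counter: The footage counter: grey cast case 88 x 70 mm on a 120 x 84 mm foot, round white dial facing up (top 67 mm above the bench), measuring wheel at one side, fixed to the bench. Origin under its centre, below the knob; z up; the dial's zero mark and stop pin lie along -x.
- counter_knob_grip (a point): Point on the vertical axis of the counter's reset knob, the height to grip. The knob is a black fluted upright cylinder, 28 mm diameter, 20 mm high (12 mm below to 8 mm above this point), on a thin neck over the dial; fingertips may reach 22 mm below the point. The point turns with the knob; the thin pointer on its neck points along the point's -x.
- counter_turn (a joint): Angle of the counter's knob and pointer in rad: 0 = at the rigid zero stop (pointer on the dial's first long mark, by the stop pin); grows clockwise seen from above, so turn it anticlockwise back to 0. Starts at 1.0 to 2.2. Friction 0.03 N m; it stays where it is left.
- tall_stand: Stand of the tall, full reel: round black base, 110 mm diameter, fixed to the bench, upright 12 mm threaded spindle reaching 132 mm above the bench. The reel on it is 80 mm diameter and 70 mm high, wound nearly to the rim with bright wire; its top flange is 86 mm above the bench. Origin under the spindle's axis.
- tall_nut_grip (a point): Point on the vertical axis of the tall reel's knurled nut, the height to grip. The nut's steel head is an upright cylinder, 32 mm diameter, 20 mm high (12 mm below to 8 mm above this point), over a 23 mm collar; fingertips may reach 20 mm below the point (reel flange 24 mm below it when bottomed). The spindle stands about 14 mm out of its top. It is already started on its thread.
- tall_nut_turn (a joint): Angle of the tall reel's nut in rad: 0 = bottomed on the reel (rigid stop), grows anticlockwise seen from above (unscrewing); right-hand thread, 3 mm of lift a turn. Starts at 2.2 to 3.6. Friction 0.05 N m; it stays where it is left.
- tall_nut: The tall reel's nut: origin on its axis, at its underside, 24 mm below point tall_nut_grip; z up.
- low_nut_turn (a joint): Angle of the nut on the other, low, part-used reel (64 mm diameter, 40 mm high, on an identical stand with a long piece of spindle above its nut), same meaning; already set at 1.57, to be left alone.
- low_nut_grip (a point): Point on the axis of the low reel's nut, 8 mm below its head's top: to be left alone.
- tweezers: Origin at the centre of its underside: steel tweezers, 125 x 20 x 6 mm, lying flat, bystander.
- chip_a: Origin at the centre of its underside: processor chip, 26 x 26 x 4 mm, bystander.
- chip_b: Origin at the centre of its underside: second processor chip, 26 x 26 x 4 mm, bystander.
- solder_reel: Origin at the centre of its underside: small loose spool of solder standing on the bench, 56 mm diameter, 32 mm high, bystander (it is on no stand).
- cutters: Origin at the centre of its underside: side cutters with black handles, 120 x 55 x 16 mm, bystander.
- flux_jar: Origin at the centre of its underside: white jar with black lid, 44 mm diameter, 38 mm high, bystander.
- screwdriver: Origin at the centre of its underside: screwdriver with black handle, 170 mm long, 26 mm high, bystander.
There are look-alikes about, which are no part of the job. What is shaped like the counter but green is not meant.

How it is judged:
By the outcome, as a careful person would: the job done as asked, in the order asked, and still so for the second after the job is handed in, while the arm keeps its last pose, push and grip.
It also fails if it takes over 69 s, if anything falls off the work surface, if the arm or the gripper's body presses on something with over 40 N, if the wrist force passes 120 N, or if a joint passes its speed limit or range.

## Working session

There is one attempt and no reset: what is moved stays moved. The work goes in short steps, Python scripts to look and compute and a tool call to move; the robot and the scene stay as the last step left them, time stands still between calls to the robot, and variables do not carry over. Pictures are saved under pics/ and viewed, at most 10 in all, crops included, and the job is handed in when it is done.

Besides the shell and the picture viewer there is one more tool, called as name(argument=value, ...) on one line, values as JSON. move_arm: Moves the arm, as the interface text tells. Its arguments: {"type":"object","properties":{"deltas":{"type":"array","items":{"type":"number"}}},"required":["deltas"]}

```bash
mkdir -p pics; cat > h.py <<'E'
import numpy as np, cv2, pickle
from bench import robot
from scipy.spatial.transform import Rotation as R
def snap(n,tag):
    s=robot.snapshot(n); pickle.dump(s,open(f'pics/{tag}.pkl','wb')); cv2.imwrite(f'pics/{tag}.png',s['image'][:,:,::-1]); return s
def load(tag): return pickle.load(open(f'pics/{tag}.pkl','rb'))
def rot(s):
    o=np.array(s['orientation']); return o if o.shape==(3,3) else R.from_euler('xyz',o).as_matrix()
def px(s,u,v,z=None):
    f=240/np.tan(np.radians(s['fov_y'])/2)
    d=np.array([(u-s['cx'])/f,-(v-s['cy'])/f,-1.]); w=rot(s)@d; o=np.array(s['origin'])
    if z is None: return o+w*s['depth'][int(v),int(u)]
    return o+w*(z-o[2])/w[2]
E
python3 - <<'E'
from h import *
for n in('top','side'):
    s=snap(n,n+'0'); print({k:v for k,v in s.items() if k not in('image','depth')})
print(robot.get_obs())
E
```

```text
{'fov_y': 53.494941725919354, 'cx': 321.76428135280554, 'cy': 239.78779219190545, 'origin': array([0.4092945 , 0.11107104, 1.3756409 ]), 'orientation': array([ 0.10871204,  0.01691867, -1.59988843])}
{'fov_y': 46.14057213265086, 'cx': 313.6511864088389, 'cy': 241.79846152830686, 'origin': array([0.28857851, 1.32145079, 0.83475671]), 'orientation': array([ 1.02945818,  0.00679313, -2.93435928])}
{'time': 0.1, 'joint_positions': array([ 1.18088419e+00,  8.78939203e-02,  1.37212350e+00, -2.27474239e-05,
        1.68361451e+00, -1.03101380e-01]), 'qvel': array([-0.00064718, -0.00216354, -0.00278437, -0.00092239,  0.00023578,
        0.00127901]), 'joint_torque': array([ 2.11090832e-03, -3.41250587e+01, -3.03301692e+01,  7.20332866e-02,
        3.04430723e-02, -1.03332959e-04]), 'tool_pos': array([0.15540982, 0.52705458, 0.20440389]), 'ee_rot': array([-3.13956188e+00, -1.87392219e-04,  2.85477917e+00]), 'wrist_force': array([ 0.41633946,  0.16599893, -0.22113076]), 'wrist_torque': array([-0.00125393, -0.0046024 , -0.02307427]), 'finger_force': 0.0, 'width': 0.09397221468544355}
```

View pics/top0.png

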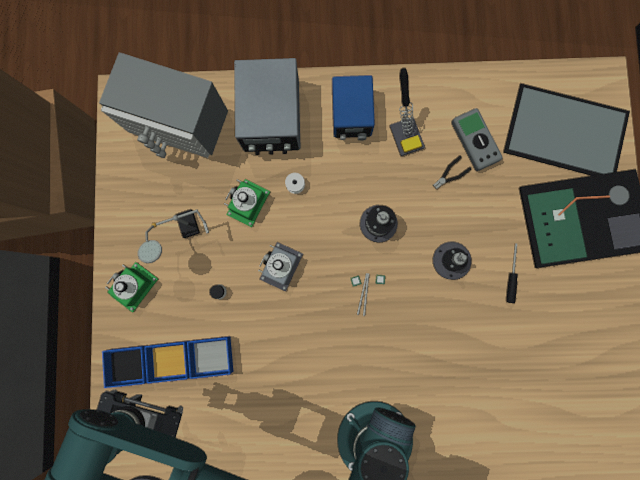

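View pics/side0.png

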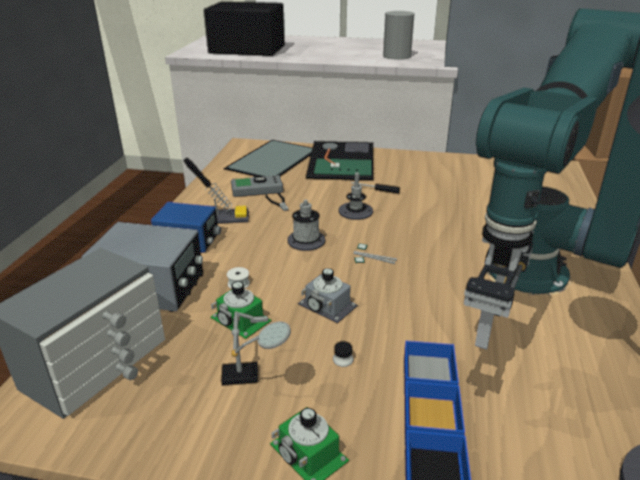

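Top view: the grey counter is at about (281,266), the tall reel at (380,220) and the low reel at (455,260). The green look-alikes are at (247,202) and (130,287). I'll enlarge the counter and the tall reel.

```bash
python3 - <<'E'
from h import *
s=load('top0');im=s['image'][:,:,::-1]; t=load('side0')['image'][:,:,::-1]
a=cv2.resize(im[235:300,245:315],None,fx=5.7,fy=5.7,interpolation=3)[:,:398]
b=cv2.resize(im[190:255,345:415],None,fx=5.7,fy=5.7,interpolation=3)[:,:398]
c=cv2.resize(t[260:325,292:362],None,fx=3,fy=3,interpolation=3)
d=cv2.resize(t[190:255,270:340],None,fx=3,fy=3,interpolation=3)
o=np.zeros((590,800,3),np.uint8)
o[:a.shape[0],:398]=a;o[:b.shape[0],400:798]=b;o[380:575,:210]=c;o[380:575,400:610]=d
cv2.imwrite('pics/c0.png',o)
for u,v,z in((280,264.5,.08),(281,266,.067),(379,216,.12),(380,220,.11)): print(u,v,px(s,u,v),px(s,u,v,z))
E
```

```text
280 264.5 [0.48574714 0.24234772 0.10233967] [0.48708848 0.24465092 0.08      ]
281 266 [0.48179076 0.23999717 0.09984649] [0.48365724 0.24331649 0.067     ]
379 216 [ 0.6062344  -0.02608691  0.11769418] [ 0.60587341 -0.0258355   0.12      ]
380 220 [ 0.59494988 -0.02796886  0.12060149] [ 0.59651813 -0.02914335  0.11      ]
```

View pics/c0.png

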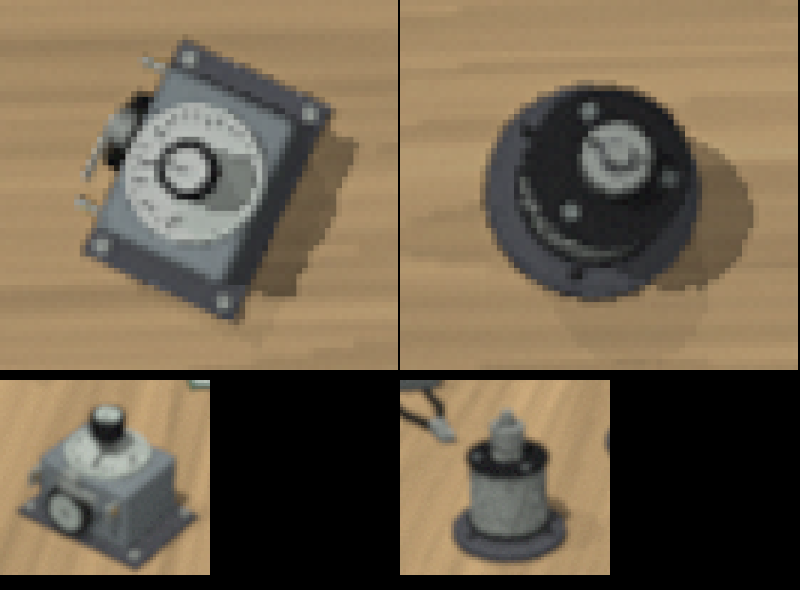

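The crops put the knob top at about (277.8,264.6) and the nut top at about (382.7,217.5). I'll refine both with depth points and work out the first move.

```bash
cat >> h.py <<'E'
def cloud(s):
    f=240/np.tan(np.radians(s['fov_y'])/2); v,u=np.mgrid[:480,:640]; d=s['depth']
    p=np.stack([(u-s['cx'])/f*d,-(v-s['cy'])/f*d,-d],-1)@rot(s).T+np.array(s['origin']); p[d==0]=np.nan; return p
def to(x,y,z,yaw):
    o=robot.get_obs(); M=R.from_euler('xyz',o['ee_rot']); T=R.from_euler('xyz',[np.pi,0,yaw])
    print('rotvec',(M.inv()*T).as_rotvec().round(3),'shift cm',(100*M.inv().apply(np.array([x,y,z])-o['tool_pos'])).round(2))
E
python3 - <<'E'
from h import *
s=load('top0'); print('knob',px(s,277.8,264.6,.101),'dialc',px(s,279.4,265,.067),'nut',px(s,382.7,217.5,.119))
for n in('top0','side0'):
    p=cloud(load(n))
    for nm,c,z0,z1,r in(('knob',(.487,.25),.09,.12,.03),('nut',(.603,-.035),.108,.124,.03)):
        q=p[(np.hypot(p[...,0]-c[0],p[...,1]-c[1])<r)&(p[...,2]>z0)&(p[...,2]<z1)]
        print(n,nm,len(q),q.mean(0).round(4),q.min(0).round(4),q.max(0).round(4),np.median(q[:,2]))
to(.487,.249,.15,1.66)
E
```

```text
knob [0.48573695 0.24839825 0.101     ] dialc [0.48654205 0.24767193 0.067     ] nut [ 0.60168089 -0.0356028   0.119     ]
top0 knob 89 [0.487  0.2503 0.0994] [0.474  0.2373 0.0919] [0.5013 0.2641 0.1054] 0.09961108107704075
top0 nut 105 [ 0.6025 -0.0341  0.1178] [ 0.5878 -0.0508  0.1096] [ 0.6198 -0.0183  0.124 ] 0.11807141001520294
side0 knob 108 [0.4852 0.2544 0.0988] [0.4718 0.2348 0.09  ] [0.4992 0.2676 0.1052] 0.09983857484080683
side0 nut 86 [ 0.6009 -0.0283  0.1166] [ 0.5863 -0.052   0.1081] [ 0.6171 -0.0108  0.1237] 0.11773092143491637
rotvec [-2.000e-03  1.000e-03  1.195e+00] shift cm [-39.67 -17.28   5.47]
```

move_arm(deltas=[0,0,0.149,-4.4,-1.9,0,-0.5,0,0,0.298,-8.8,-3.8,0,-0.5,0,0,0.447,-13.2,-5.7,0,-0.5,0,0,0.596,-17.6,-7.6,0.5,-0.5,0,0,0.745,-22,-9.5,1,-0.5,0,0,0.894,-26.4,-11.4,2,-0.5,0,0,1.043,-30.8,-13.3,3,-0.5,0,0,1.19,-35.2,-15.2,4,-0.5])

```text
time: 0.9
tool_pos: [0.4512, 0.2806, 0.1647]
ee_rot: [-3.141, -0.0, 1.659]
wrist_force: [0.1, -0.5, 0.4]
width: 0.0704
finger_force: 0.0
```

```bash
python3 - <<'E'
from h import *
print(robot.get_obs()['joint_positions'],robot.get_obs()['width']);to(.487,.2495,.074,1.66)
E
```

```text
[4.49431626e-01 5.74942417e-02 1.48295417e+00 2.61184472e-04
 1.60150072e+00 3.61636744e-01] 0.07038297780769855
rotvec [-0.    -0.    -0.001] shift cm [-3.41  3.3   9.07]
```

move_arm(deltas=[0,0,0,-3.4,3.3,0,-0.5,0,0,0,-3.4,3.3,2,-0.5,0,0,0,-3.4,3.3,4,-0.5,0,0,0,-3.4,3.3,4,-0.5])

```text
time: 1.3
tool_pos: [0.4842, 0.25, 0.1214]
ee_rot: [-3.134, 0.002, 1.664]
wrist_force: [-1.0, -0.5, -0.2]
width: 0.0702
finger_force: 0.0
```

```bash
python3 - <<'E'
from h import *
to(.487,.2495,.074,1.66)
s=snap('side','s1');t=snap('top','t1')
o=np.zeros((600,800,3),np.uint8)
o[:,:400]=cv2.resize(s['image'][225:345,285:365,::-1],(400,600),interpolation=3)
o[:350,400:]=cv2.resize(t['image'][225:295,240:320,::-1],(400,350),interpolation=3)
cv2.imwrite('pics/c1.png',o)
E
```

```text
rotvec [-0.008  0.002  0.004] shift cm [-0.06  0.31  4.74]
```

View pics/c1.png

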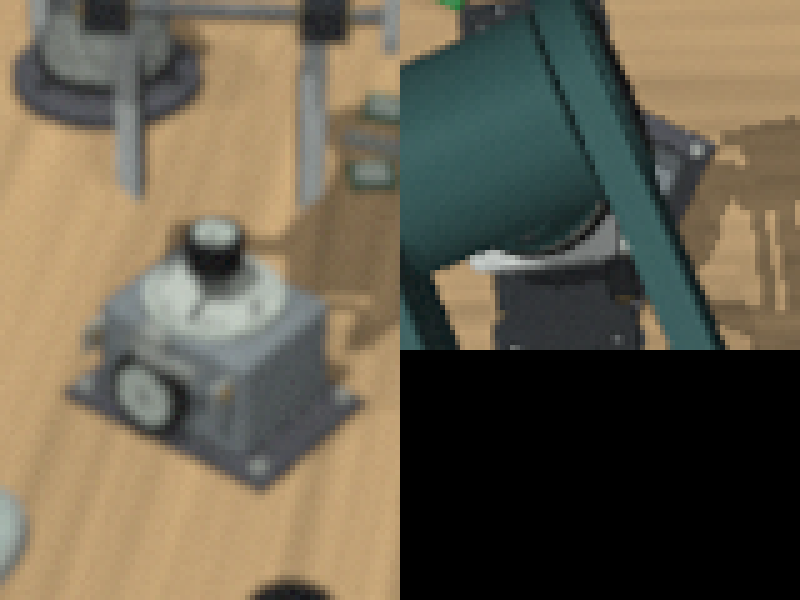

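The fingers straddle the knob, which is at about (215,245) in the crop with its pointer at (197,308). Next: descend and close.

move_arm(deltas=[0,0,0,0,0.3,1,-0.5,0,0,0,0,0.3,3,-0.5,0,0,0,0,0.3,4.7,-0.5,0,0,0,0,0.3,4.7,1,0,0,0,0,0.3,4.7,1,0,0,0,0,0.3,4.7,1,0,0,0,0,0.3,4.7,1,0,0,0,0,0.3,4.7,1])

```text
time: 2.2
tool_pos: [0.4898, 0.252, 0.0795]
ee_rot: [3.14, -0.001, 1.665]
wrist_force: [-0.3, 0.4, 0.4]
width: 0.0337
finger_force: 0.0
```

```bash
python3 - <<'E'
from h import *
o=robot.get_obs();print(o)
E
```

```text
{'time': 2.2, 'joint_positions': array([3.72123173e-01, 1.46189658e-01, 1.55877236e+00, 4.26171188e-05,
       1.43472465e+00, 2.78078978e-01]), 'qvel': array([-1.15215967e-03,  4.42938460e-03,  7.35858939e-03, -7.93728711e-05,
       -1.12447496e-03, -3.48382994e-04]), 'joint_torque': array([ 1.84483506e-02, -3.49919772e+01, -2.87609714e+01,  7.66533916e-02,
       -1.31025535e-02,  2.21291862e-04]), 'tool_pos': array([0.48982704, 0.25195765, 0.07952624]), 'ee_rot': array([ 3.13977148e+00, -5.63822924e-04,  1.66483529e+00]), 'wrist_force': array([-0.26453556,  0.37107478,  0.43458848]), 'wrist_torque': array([-0.07602634,  0.08467721, -0.01367478]), 'finger_force': 0.0, 'width': 0.03367079751450162}
```

move_arm(deltas=[0,0,0,-0.25,-0.3,0.5,0.3,0,0,0,-0.25,-0.3,0.5,0.3,0,0,0,-0.25,-0.3,0.5,1,0,0,0,-0.25,-0.3,0.5,1,0,0,0,-0.25,-0.3,0.5,1])

```text
time: 2.7
tool_pos: [0.4872, 0.2488, 0.0732]
ee_rot: [3.14, 0.0, 1.665]
wrist_force: [4.4, -0.8, -3.4]
width: 0.0275
finger_force: 30.0
```

move_arm(deltas=[0,0,-0.12,0,0.05,0,1,0,0,-0.24,0,0.05,0,1,0,0,-0.36,0,0.05,0,1,0,0,-0.48,0,0.05,0,1,0,0,-0.6,0,0.05,0,1,0,0,-0.72,0,0.05,0,1,0,0,-0.84,0,0.05,0,1,0,0,-0.9,0,0.05,0,1])

```text
time: 3.5
tool_pos: [0.488, 0.2492, 0.0732]
ee_rot: [3.14, 0.001, 2.568]
wrist_force: [4.8, 0.4, -5.4]
width: 0.0273
finger_force: 30.0
```

```bash
python3 - <<'E'
from h import *
o=robot.get_obs();print(o['wrist_torque'],o['wrist_force'],o['ee_rot'],o['joint_positions'][5])
s=snap('side','s2')
cv2.imwrite('pics/c2.png',cv2.resize(s['image'][245:325,285:365,::-1],(560,560),interpolation=3))
E
```

```text
[ 0.0962998  -0.83204888 -0.00535755] [ 4.77354648  0.40683702 -5.35048674] [3.14002892e+00 1.28054047e-03 2.56802008e+00] -0.6284288654240783
```

View pics/c2.png

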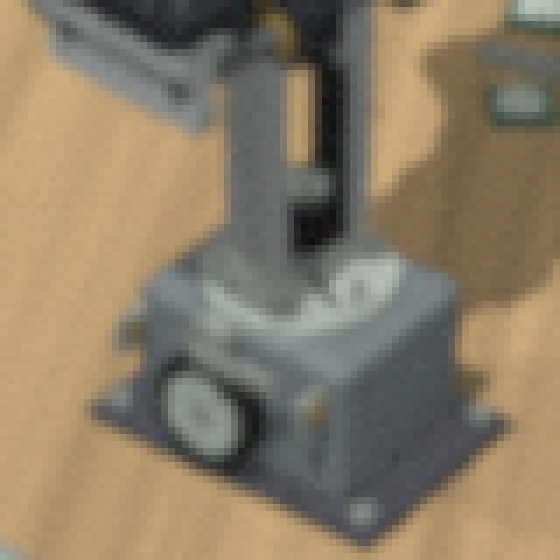

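The pointer has turned with the knob and is now at about (322,285). Continuing to the stop.

move_arm(deltas=[0,0,-0.08,0,0,0,1,0,0,-0.16,0,0,0,1,0,0,-0.24,0,0,0,1,0,0,-0.32,0,0,0,1,0,0,-0.4,0,0,0,1])

```text
time: 4.05
tool_pos: [0.4881, 0.2496, 0.0732]
ee_rot: [3.14, 0.002, 2.968]
wrist_force: [5.0, 1.8, -5.5]
width: 0.0274
finger_force: 30.0
```

```bash
cat > o.py <<'E'
from h import *
o=robot.get_obs();print(o['wrist_torque'].round(3),o['wrist_force'].round(1),o['ee_rot'].round(4),o['joint_positions'][5].round(3),o['tool_pos'].round(4))
E
python3 o.py
```

```text
[ 0.263 -0.984  0.036] [ 5.   1.8 -5.5] [3.1399e+00 2.1000e-03 2.9678e+00] -1.028 [0.4881 0.2496 0.0732]
```

move_arm(deltas=[0,0,-0.08,0,0,0,1,0,0,-0.16,0,0,0,1,0,0,-0.24,0,0,0,1,0,0,-0.32,0,0,0,1])

```text
time: 4.45
tool_pos: [0.4865, 0.2497, 0.0732]
ee_rot: [3.14, -0.001, -2.997]
wrist_force: [0.9, 1.2, -3.5]
width: 0.0274
finger_force: 30.0
```

```bash
python3 o.py
```

```text
[ 0.351  0.176 -0.541] [ 0.9  1.2 -3.5] [ 3.1398e+00 -1.2000e-03 -2.9967e+00] -1.347 [0.4865 0.2497 0.0732]
```

The torque has jumped to -0.54 N m, so the knob is on its zero stop. Release and go up.

move_arm(deltas=[0,0,0,0,0,0,-0.2,0,0,0,0,0,0,-0.4,0,0,0,0,0,0,-0.5,0,0,0,0,0,-1,-0.5,0,0,0,0,0,-4,-0.5,0,0,0,0,0,-8,-0.5,0,0,0,0,0,-10,-0.5,0,0,0,0,0,-10,-0.5])

```text
time: 5.25
tool_pos: [0.4892, 0.2498, 0.1789]
ee_rot: [3.139, 0.009, -2.999]
wrist_force: [0.7, 2.0, -0.1]
width: 0.0707
finger_force: 0.0
```

```bash
python3 - <<'E'
from h import *
o=robot.get_obs();print(o['joint_positions'],o['tool_pos'])
s=snap('side','s3')
cv2.imwrite('pics/c3.png',cv2.resize(s['image'][245:325,285:365,::-1],(560,560),interpolation=3))
# q1 at nut shifts roughly -0.53 rad; keep q6 near -2.0
yaw=o['ee_rot'][2]
for y in (yaw,yaw+.15): to(.602,-.035,.17,y)
E
```

```text
[ 3.68918894e-01  8.50601070e-02  1.42562905e+00  5.59155471e-05
  1.62144926e+00 -1.34467665e+00] [0.48922649 0.24984859 0.17886267]
rotvec [0.001 0.005 0.   ] shift cm [ -7.23 -29.77   0.6 ]
rotvec [ 0.001  0.005 -0.15 ] shift cm [ -7.23 -29.77   0.6 ]
```

View pics/c3.png

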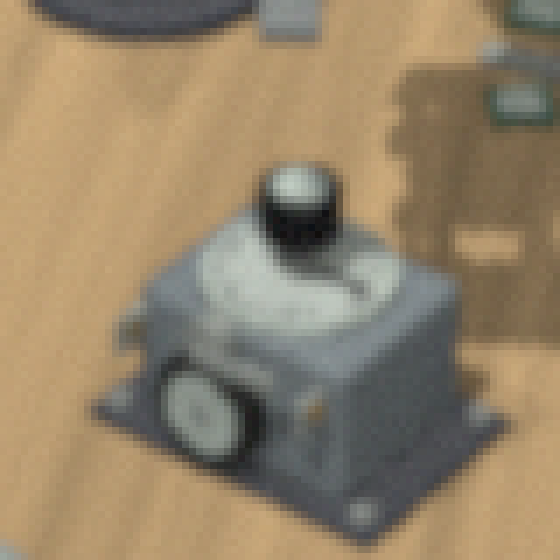

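The pointer lies along the stop pin and zero mark at about (360,290). On to the tall nut.

move_arm(deltas=[0,0,0,-1.1,-4.5,0,-0.5,0,0,0,-2.2,-9,0,-0.5,0,0,0,-3.3,-13.5,0,-0.5,0,0,0,-4.4,-18,0,-0.5,0,0,0,-5.5,-22.5,0,-0.5,0,0,0,-6.4,-26.5,0,-0.5,0,0,0,-7.2,-29.8,0,-0.5,0,0,0,-7.2,-29.8,0,-0.5])

```text
time: 6.1
tool_pos: [0.6005, -0.0398, 0.1702]
ee_rot: [-3.142, -0.005, -3.004]
wrist_force: [-0.3, 0.9, -1.1]
width: 0.0703
finger_force: 0.0
```

move_arm(deltas=[0,0,0,0,0,0,-0.5,0,0,0,0,0,0,-0.5])

```text
time: 6.3
tool_pos: [0.5999, -0.0345, 0.1722]
ee_rot: [3.14, -0.002, -2.997]
wrist_force: [-1.2, -0.5, 0.0]
width: 0.0705
finger_force: 0.0
```

```bash
python3 - <<'E'
from h import *
import o as _
to(.602,-.035,.093,-2.999)
s=snap('side','s4')
cv2.imwrite('pics/c4.png',cv2.resize(s['image'][150:255,255:355,::-1],(570,600),interpolation=3))
E
```

```text
[ 0.036  0.01  -0.009] [-1.2 -0.5  0. ] [ 3.1402e+00 -2.2000e-03 -2.9975e+00] -1.867 [ 0.5999 -0.0345  0.1722]
rotvec [ 0.001 -0.002  0.002] shift cm [-0.22 -0.09  7.92]
```

View pics/c4.png

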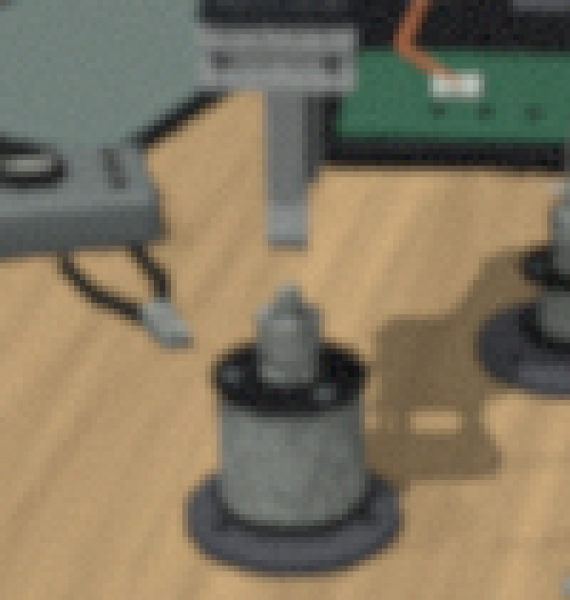

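The fingers stand over the nut, at about (290,330) in the crop, with the spindle centred. Descend and grip.

move_arm(deltas=[0,0,0,-0.2,-0.1,2,-0.5,0,0,0,-0.2,-0.1,5,-0.5,0,0,0,-0.2,-0.1,7.8,-0.5,0,0,0,-0.2,-0.1,7.8,0.2,0,0,0,-0.2,-0.1,7.8,0.2,0,0,0,-0.2,-0.1,7.8,0.2])

```text
time: 6.95
tool_pos: [0.6041, -0.0359, 0.0978]
ee_rot: [-3.141, 0.004, -2.997]
wrist_force: [0.2, -0.4, 0.5]
width: 0.05
finger_force: 0.0
```

```bash
python3 o.py; python3 -c "
from h import *
to(.602,-.035,.093,-2.999);print(robot.get_obs()['width'])"
```

```text
[-0.003 -0.004 -0.011] [ 0.2 -0.4  0.5] [-3.1406  0.0036 -2.9975] -1.868 [ 0.6041 -0.0359  0.0978]
rotvec [-0.001  0.004  0.002] shift cm [0.19 0.12 0.48]
0.04997305429105803
```

move_arm(deltas=[0,0,0,0.2,0.1,0.45,0.2,0,0,0,0.2,0.1,0.45,0.2,0,0,0,0.2,0.1,0.45,1,0,0,0,0.2,0.1,0.45,1,0,0,0,0.2,0.1,0.45,1,0,0,0,0.2,0.1,0.45,1])

```text
time: 7.55
tool_pos: [0.601, -0.036, 0.0916]
ee_rot: [-3.141, 0.001, -2.999]
wrist_force: [-0.0, -0.6, 2.6]
width: 0.0313
finger_force: 30.0
```

```bash
python3 o.py
```

```text
[-0.13   0.089 -0.02 ] [-0.  -0.6  2.6] [-3.1412e+00  8.0000e-04 -2.9986e+00] -1.868 [ 0.601  -0.036   0.0916]
```

move_arm(deltas=[0,0,0.14,0,0,0.007,1,0,0,0.28,0,0,0.013,1,0,0,0.42,0,0,0.02,1,0,0,0.56,0,0,0.027,1,0,0,0.7,0,0,0.033,1,0,0,0.84,0,0,0.04,1,0,0,0.98,0,0,0.047,1,0,0,1.1,0,0,0.053,1])

```text
time: 8.35
tool_pos: [0.6022, -0.0335, 0.0911]
ee_rot: [3.136, -0.001, 2.181]
wrist_force: [2.2, 5.2, 0.7]
width: 0.0315
finger_force: 30.0
```

```bash
python3 o.py
```

```text
[ 0.793 -0.465  0.098] [2.2 5.2 0.7] [ 3.1364e+00 -1.3000e-03  2.1807e+00] -0.762 [ 0.6022 -0.0335  0.0911]
```

move_arm(deltas=[0,0,0.12,0,0,0.007,1,0,0,0.24,0,0,0.013,1,0,0,0.36,0,0,0.018,1,0,0,0.48,0,0,0.023,1,0,0,0.6,0,0,0.03,1,0,0,0.72,0,0,0.035,1,0,0,0.84,0,0,0.04,1,0,0,0.9,0,0,0.043,1])

```text
time: 9.15
tool_pos: [0.6044, -0.0332, 0.0908]
ee_rot: [3.134, -0.007, 1.283]
wrist_force: [8.2, 4.4, -2.1]
width: 0.0312
finger_force: 30.0
```

```bash
python3 o.py
```

```text
[ 0.714 -1.374  0.063] [ 8.2  4.4 -2.1] [ 3.1345 -0.0067  1.2828] 0.136 [ 0.6044 -0.0332  0.0908]
```

move_arm(deltas=[0,0,0.08,0.1,0.12,0.004,1,0,0,0.16,0.14,0.15,0.008,1,0,0,0.24,0.13,0.17,0.011,1,0,0,0.32,0.13,0.19,0.015,1,0,0,0.4,0.12,0.21,0.019,1])

```text
time: 9.65
tool_pos: [0.6054, -0.0336, 0.0905]
ee_rot: [3.139, -0.006, 0.882]
wrist_force: [5.1, 2.0, 0.2]
width: 0.0315
finger_force: 30.0
```

```bash
python3 o.py
```

```text
[ 0.434 -0.668  0.068] [5.1 2.  0.2] [ 3.139  -0.0055  0.8824] 0.537 [ 0.6054 -0.0336  0.0905]
```

move_arm(deltas=[0,0,0.08,0,0.02,0.004,1,0,0,0.16,0,0.04,0.008,1,0,0,0.24,0,0.06,0.011,1,0,0,0.3,-0.01,0.08,0.015,1])

```text
time: 10.05
tool_pos: [0.606, -0.0342, 0.0903]
ee_rot: [3.141, -0.006, 0.583]
wrist_force: [4.7, 2.3, 0.8]
width: 0.0314
finger_force: 30.0
```

```bash
python3 o.py
```

```text
[ 0.423 -0.718  0.071] [4.7 2.3 0.8] [ 3.1407 -0.0059  0.5829] 0.836 [ 0.606  -0.0342  0.0903]
```

move_arm(deltas=[0,0,0.08,0,0.02,0.004,1,0,0,0.16,0,0.04,0.008,1,0,0,0.24,0,0.06,0.011,1,0,0,0.3,-0.01,0.08,0.015,1])

```text
time: 10.45
tool_pos: [0.604, -0.0357, 0.0901]
ee_rot: [-3.141, -0.0, 0.284]
wrist_force: [-2.6, 1.3, 4.2]
width: 0.0316
finger_force: 30.0
```

```bash
python3 o.py
```

```text
[0.147 0.506 0.769] [-2.6  1.3  4.2] [-3.1407 -0.      0.2843] 1.133 [ 0.604  -0.0357  0.0901]
```

Bottomed: torque is 0.77 N m. Now I'll unload in small steps to find where the nut starts turning back.

move_arm(deltas=[0,0,-0.02,0,0,0,1,0,0,-0.02,0,0,0,1])

```text
time: 10.65
tool_pos: [0.6036, -0.0358, 0.0901]
ee_rot: [-3.14, 0.0, 0.307]
wrist_force: [-3.8, 2.0, 5.0]
width: 0.0312
finger_force: 30.0
```

```bash
python3 o.py
```

```text
[0.282 0.827 0.01 ] [-3.8  2.   5. ] [-3.1402e+00  5.0000e-04  3.0660e-01] 1.111 [ 0.6036 -0.0358  0.0901]
```

move_arm(deltas=[0,0,-0.02,0,0,0,1,0,0,-0.02,0,0,0,1])

```text
time: 10.85
tool_pos: [0.6036, -0.0358, 0.0901]
ee_rot: [-3.14, 0.0, 0.326]
wrist_force: [-4.4, 2.8, 6.1]
width: 0.0312
finger_force: 30.0
```

```bash
python3 o.py
```

```text
[ 0.31   0.742 -0.007] [-4.4  2.8  6.1] [-3.1401e+00  4.0000e-04  3.2630e-01] 1.091 [ 0.6036 -0.0358  0.0901]
```

move_arm(deltas=[0,0,-0.12,-0.04,-0.04,-0.02,1,0,0,-0.24,-0.08,-0.08,-0.04,1,0,0,-0.36,-0.08,-0.08,-0.06,1,0,0,-0.48,-0.08,-0.08,-0.07,1,0,0,-0.6,-0.08,-0.08,-0.08,1,0,0,-0.72,-0.08,-0.08,-0.09,1,0,0,-0.84,-0.08,-0.08,-0.1,1,0,0,-0.94,-0.08,-0.08,-0.1,1])

```text
time: 11.65
tool_pos: [0.6037, -0.036, 0.0906]
ee_rot: [3.14, -0.001, 1.27]
wrist_force: [-1.2, 0.1, 3.1]
width: 0.0316
finger_force: 30.0
```

```bash
python3 o.py
```

```text
[ 0.02   0.092 -0.058] [-1.2  0.1  3.1] [ 3.14e+00 -7.00e-04  1.27e+00] 0.147 [ 0.6037 -0.036   0.0906]
```

move_arm(deltas=[0,0,-0.1,0,0,-0.01,1,0,0,-0.2,0,0,-0.02,1,0,0,-0.3,0,0,-0.03,1,0,0,-0.4,0,0,-0.04,1,0,0,-0.5,0,0,-0.05,1,0,0,-0.58,0,0,-0.05,1,0,0,-0.606,0,0,-0.05,1,0,0,-0.606,0,0,-0.05,1])

```text
time: 12.45
tool_pos: [0.6039, -0.0359, 0.091]
ee_rot: [3.14, 0.0, 1.87]
wrist_force: [2.3, 1.5, 1.0]
width: 0.0316
finger_force: 30.0
```

```bash
python3 o.py; python3 - <<'E'
from h import *
s=snap('side','s5')
cv2.imwrite('pics/c5.png',cv2.resize(s['image'][140:340,230:430,::-1],(600,600),interpolation=3))
E
```

```text
[ 0.026 -0.28   0.032] [2.3 1.5 1. ] [3.1396e+00 4.0000e-04 1.8704e+00] -0.453 [ 0.6039 -0.0359  0.091 ]
```

View pics/c5.png

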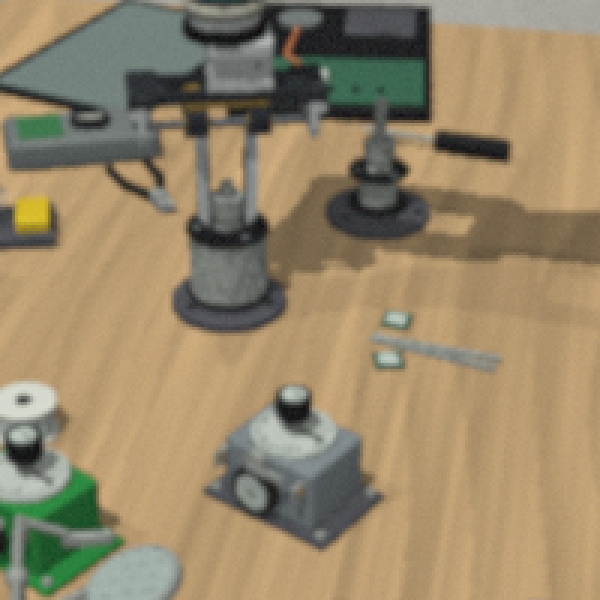

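The gripper still holds the tall nut at (228,205). The counter's pointer is at zero at (325,440), and everything else is undisturbed. Handing in.

```bash
python3 -c "
from bench import robot
print(robot.close_job())"
```

```text
the job is handed in; nothing more can be done
None
```

The job is handed in: the counter knob is back on its zero stop, and the tall reel's nut was bottomed, backed off about a quarter turn (1.565 rad measured) and is still gripped; the low reel's nut and the rest of the bench were not touched.

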